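# Board out from under the trays for the bottle

### The job

The steel bottle is marking the lacquer: slide the wooden board out from under the stack of blue trays until it is clear of the grey tray bay and lies flat on the shelf, leaving the three trays stacked in their bay with the vase still standing in the top one. Stand the bottle gently on the solid part of the board, with its whole base on the wood. Do not shift the router, the power strip or the candle jar, and do not press the strip's red button.

Things in the scene. Friction and masses are not known exactly. Their poses are not given: they have to be found in the camera images.
- bay: Fixed grey fence, no floor, that holds the trays: walls 12 mm thick, 40 high, inside 142 mm deep (x), 182 wide (y). Its front wall has a full-height gap 120 mm wide; the board sticks out of it and slides out along -x, while the wider trays are held back. Origin: middle of the gap on the front wall's outer face, shelf height; x points into the bay (inside is x = 12 to 154 mm), z up
- board_slot (a point): Centre of the through grip slot (38 mm along x, 60 along y) of a loose wooden board 200 mm long (x), 100 wide, 10 thick, 0.16 kg, flat on the shelf. Half-way up the board, 35 mm from its free end, so a 16 mm bar closes the slot there. About 80 mm of the board stick out of the bay's gap, the rest lies under the trays. x points along the board to the end under the trays, z up
- board_rest (a point): Centre of the solid part of the board (146 mm along x, 100 mm along y), on its top face, 10 mm above the shelf when flat; 92 mm behind the slot centre; same axes as board_slot. At first hidden under the trays
- board_back (a point): Middle of the board's back end, half-way up, 165 mm behind the slot centre; same axes as board_slot
- tray_bottom: Lowest of three equal shallow blue plastic stacking trays, 130 mm (x) by 170 mm (y) by 20 mm high, 90 g each. Its foot (116 by 156, 4 mm high) rests on the board. Origin: centre of its underside, 10 mm above the shelf on the board, 0 once the board is gone. The trays have a few mm of play in the bay; they tip back by up to 10 degrees, then drop flat, as the board leaves
- tray_mid: Middle tray, its foot set inside the rim of the bottom tray, 16 mm above it; same size and axes
- tray_top: Top tray, 16 mm above the middle tray; same size and axes; its rim is 62 mm above the shelf at first
- vase: Loose slim white ceramic vase, 118 mm high, 64 mm across its belly, 52 mm across its foot, standing upright in the top tray; it topples if jolted hard. Origin: centre of its underside; z up along it
- bottle_center (a point): Loose round stainless steel bottle, 66 mm across, 200 mm high, about 0.3 kg, upright on the shelf left or right of the board. Point on its axis, half-way up (100 mm above its base); z points to the cap. The black twist cap, 42 mm across, takes the top 29 mm (71 to 100 mm above this point), then a neck 39 mm across for 9 mm, then the shoulder; all one rigid piece
- jar: Amber glass candle jar with a wooden lid, 80 mm across, 85 mm high, on the other side from the bottle. Origin: centre of its underside
- router: Black router, 130 mm (x) by 190 mm (y), 31 mm high, with two upright antennas on its +x side, 153 mm high. Origin: centre of its underside
- strip: White plastic power strip with rubber feet, 210 mm (x) by 56 mm (y), 38 mm high, three sockets, and a red press button on top 78 mm from its centre along -x. Origin: centre of its underside
- strip_button (a joint): Travel of the red button of the power strip: 0 m up, 0.004 m pressed
There are look-alikes about, which are no part of the job. Of the things that look like the part that bears board_slot, the largest one is meant.

How it is judged:
By the outcome, as a careful person would: the job done as asked, in the order asked, and still so for the second after the job is handed in, with the robot touching nothing.
It also fails if it takes over 64 s, if anything falls off the work surface, if the arm or the gripper's body presses on something with over 40 N, if the wrist force passes 120 N, or if a joint passes its speed limit or range.

### The arm

A 7-joint arm with a two-finger parallel gripper is mounted at the origin on the work surface. World frame = base frame: x ahead of the robot, y to its left, z up, the work surface at z = 0. Lengths are in m, angles in rad, forces in N, time in s.
With the tool pointing down it reaches from about 0.425 to 0.875 m from the base axis. Payload 8.4 kg.
Tool frame: the origin (TCP) lies on the centre line of the jaws, within the pads' length; the fingertips stand 14 mm ahead of it and the grasp point (between the pads) lies 5 mm behind it; z points along the fingers, y is the direction in which the jaws open and shut (so a half turn about z gives the same grasp; the last joint's range is limited). The gripper opens to 85 mm and grips with 20 to 120 N. Pads are 22 mm wide; open, the fingers measure 114 mm over their backs; the gripper's body (76 mm by 85 mm) begins 54 mm behind the grasp point. The pads swing forward as they close: fully open they stand 13 mm farther back than shut.
Start: joints at [-1.199, 0.333, 0.04, 1.465, -0.013, 1.343, -0.059], TCP at [0.295, 0.579, 0.245] pointing down, gripper open.
Joint ranges: [-2.58, 2.58], [-0.38, 2.09], [-1.3, 1.39], [0.25, 2.4], [-1.5, 4.64], [0.08, 2.09], [-2.65, 2.65]. Speed limits (rad/s): [2.22, 2.22, 2.79, 2.79, 3.14, 3.14, 3.14].

### API

Orientations are given as a unit quaternion [x, y, z, w].
In Python, from bench import * gives the robot as it stands. Calls block until the motion is done:
- move_ptp(position, orientation): joint-space move of the TCP to a pose.
- line_to(position, orientation=None, speed=0.15): straight line of the TCP; orientation=None keeps the orientation; speed is the mean speed in m/s.
- goto_joints(angles): joint-space move.
- release() and gripper_close(newtons=None): open the fingers fully, or close them until they stop; newtons is the grip in N (None keeps the last).
- wait(seconds).
- ik(position, orientation): joint angles nearest the present ones, or None.
- get_image(name): name is "side" or "top" or "wrist"; returns a dict with "pixels" (480x640x3 uint8, red, green, blue), "z_map" (480x640 float32, m along the optical axis (not along the pixel's ray), 0 where there is no reading), "fx", "fy", "cx", "cy" (pixels), "k1" (the pictures are not rectified: a ray, as slopes to the right and down, at radius r is drawn at 1 + k1 r^2 times it, then the intrinsics apply), "pose" (4x4, takes a point from camera to world coordinates). Camera axes: x right, y down, z forward; pixel columns grow to the right and rows downward; lengths in m; the calibration is good to about 2 mm. A picture is of the moment at which its call begins.
A pose or a line that the arm cannot do raises Unreachable and nothing moves.
- sign_off(): hands the job in, once; it reports no verdict.
Readings, each from a call of its own:
- current_time(): time.
- current_q(): joint angles.
- current_joint_velocities(): joint speeds.
- current_joint_efforts(): joint torques, N m.
- current_tcp_pos(): TCP position.
- current_eef_rot(): TCP orientation.
- current_wrist_force(): force on the tool from outside, world axes, zero at the start.
- current_torque(): the same for the moment, N m.
- current_finger_gap(): opening from 0.0 (shut) to 1.0 (fully open).
Only numpy, scipy, OpenCV 4.12 (cv2) and the standard library are available. Lean on these libraries where they do the work, as an engineer would, in place of code of your own. Each camera call takes 0.05 s, during which the arm holds its last target.

## Working session

There is one attempt and no reset: what is moved stays moved. The work goes in short steps, each a Python script; the robot and the scene stay as the last script left them, time stands still between calls to the robot, and variables do not carry over. Pictures are saved under pics/ and viewed, and the job is handed in when it is done.

```bash
mkdir -p pics; ls; cat > h.py <<'E'
from bench import *
import numpy as np, cv2, time
def snap(n,f,crop=None,s=1):
    im=get_image(n); p=im["pixels"][:,:,::-1]
    np.savez('last_%s.npz'%n,**{k:np.asarray(v) for k,v in im.items()})
    if crop: p=p[crop[1]:crop[3],crop[0]:crop[2]]
    if s!=1: p=cv2.resize(p,None,fx=s,fy=s,interpolation=cv2.INTER_CUBIC)
    cv2.imwrite('pics/'+f,p); return im
def cloud(im):
    K=np.array([[im["fx"],0,im["cx"]],[0,im["fy"],im["cy"]],[0,0,1.]],float)
    v,u=np.mgrid[0:480,0:640].astype(float)
    pts=np.stack([u.ravel(),v.ravel()],1)[:,None]
    # drawn = ray*(1+k1 r^2) = opencv model
    n=cv2.undistortPointsIter(pts,K,np.array([float(im["k1"]),0,0,0,0]),None,None,(3,40,1e-10))[:,0] 
    n=n.reshape(480,640,2); z=np.asarray(im["z_map"],float)
    P=np.stack([n[...,0]*z,n[...,1]*z,z],-1); T=np.asarray(im["pose"])
    W=P@T[:3,:3].T+T[:3,3]; W[z<=0]=np.nan
    return W
def load(n): return dict(np.load('last_%s.npz'%n))
E
python3 - <<'E'
from h import *
for n in("side","top","wrist"):
    im=snap(n,n+"0.png"); print(n,im["k1"],im["fx"],np.round(im["pose"],3).tolist())
print(current_time(),current_eef_rot())
E
```

```text
pics
side -0.171994629414604 579.0275139625884 [[0.722, -0.439, 0.535, -0.023], [-0.692, -0.442, 0.57, -0.636], [-0.014, -0.782, -0.623, 0.794], [0.0, 0.0, 0.0, 1.0]]
top -0.0698223486392608 466.75482469680884 [[-0.008, -0.981, 0.193, 0.333], [-1.0, 0.008, 0.001, 0.01], [-0.003, -0.193, -0.981, 1.223], [0.0, 0.0, 0.0, 1.0]]
wrist 0.006147383819158852 362.54223446151656 [[0.453, 0.861, 0.231, 0.237], [0.891, -0.437, -0.119, 0.61], [-0.002, 0.26, -0.966, 0.373], [0.0, 0.0, 0.0, 1.0]]
0.15 [ 2.33244475e-01  9.72417924e-01 -6.17877707e-04 -1.14545006e-04]
```

View pics/top0.png

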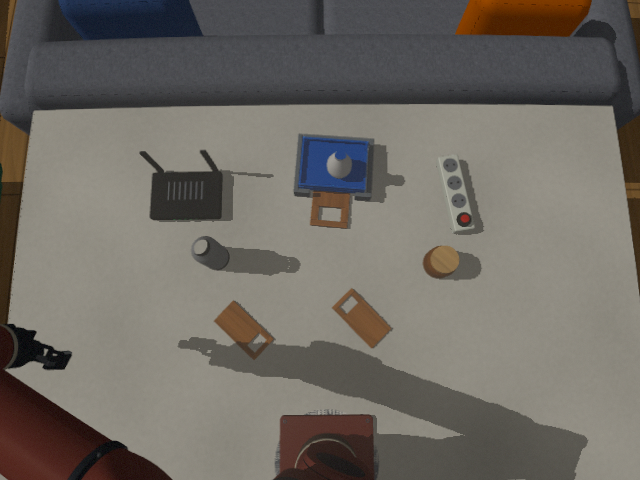

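View pics/side0.png

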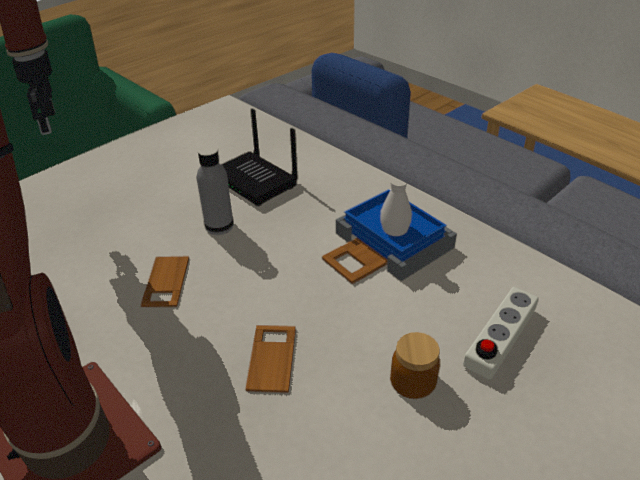

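The top view shows three slotted wooden boards: A at (331,212), sticking out of the bay, B at (245,330) and C at (362,318), both loose on the table. A fits the description because it sticks out of the bay's gap under the trays, and its slot looks largest. I'll measure all three and check an enlarged crop.

```bash
python3 - <<'E'
from h import *
im=load("top"); p=im["pixels"][:,:,::-1]
W=cloud(im); np.save('Wtop.npy',W)
cv2.imwrite('pics/cropA.png',cv2.resize(p[120:240,280:390],None,fx=5,fy=5,interpolation=cv2.INTER_CUBIC))
hsv=cv2.cvtColor(np.ascontiguousarray(p),cv2.COLOR_BGR2HSV)
h,s,v=cv2.split(hsv)
wood=((h<18)&(s>90)&(v>60)&(np.nan_to_num(W[...,2],nan=9)<0.03)&(np.nan_to_num(W[...,2],nan=9)>-.02)&(W[...,0]>.3)).astype(np.uint8)
n,l,st,c=cv2.connectedComponentsWithStats(wood)
for i in range(1,n):
    if st[i,4]>200:
        q=W[l==i]; r=cv2.minAreaRect(q[:,:2].astype(np.float32)*1000)
        print(i,st[i],np.round(q.mean(0),3),r, "zmed",np.median(q[:,2]))
T=(W[...,2]>-.02)&(W[...,2]<.005); print('table z',np.nanmedian(W[150:400,100:500,2]))
# plain table fit
m=np.zeros_like(wood,bool); 
for (x,y) in [(260,190),(400,300),(300,260),(550,200),(100,150),(330,245)]: print((x,y),np.round(W[y,x],4))
for nm,(x,y) in dict(bottle=(203,245),jar=(445,259),vase=(340,160)).items(): print(nm,np.round(W[y,x],4))
E
```

```text
1 [ 475    0  117   20 1829] [ 1.274 -0.647  0.005] ((1279.7054443359375, -648.5689697265625), (358.85845947265625, 54.22300338745117), 88.1189193725586) zmed 0.005776706637573126
4 [310 191  40  37 940] [ 0.647 -0.013  0.01 ] ((643.8692626953125, -12.07708740234375), (98.78553771972656, 96.21179962158203), 84.99486541748047) zmed 0.010001875608550481
8 [ 332  289   59   51 1313] [ 0.353 -0.094  0.007] ((355.2517395019531, -90.31684875488281), (145.02523803710938, 71.77035522460938), 44.58774185180664) zmed 0.007180440649638076
9 [ 215  301   58   40 1159] [0.341 0.223 0.007] ((327.25079345703125, 213.09689331054688), (144.41061401367188, 71.14244079589844), 46.97538757324219) zmed 0.007398405832034882
table z 0.0007221672587458539
(260, 190) [ 7.007e-01  1.773e-01 -4.000e-04]
(400, 300) [ 0.3999 -0.1932 -0.002 ]
(300, 260) [0.507  0.0677 0.0012]
(550, 200) [ 0.6657 -0.617   0.0058]
(100, 150) [ 0.8252  0.6363 -0.0026]
(330, 245) [ 5.467e-01 -1.190e-02  5.000e-04]
bottle [ 0.5497  0.3278 -0.0016]
jar [ 0.4948 -0.2949  0.0823]
vase [ 0.7275 -0.0357  0.1551]
```

View pics/cropA.png

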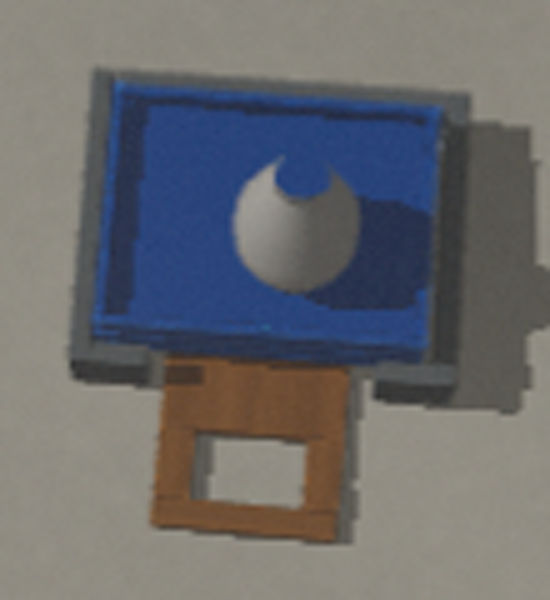

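A is confirmed: it is about 100 mm wide, against about 72 mm for B and C, and it comes out of the bay gap. Next I'll get accurate poses by intersecting pixel rays with known height planes.

```bash
cat >> h.py <<'E'
def ray(im,uv,z):
    K=np.array([[im["fx"],0,im["cx"]],[0,im["fy"],im["cy"]],[0,0,1.]],float)
    n=cv2.undistortPointsIter(np.asarray(uv,float).reshape(-1,1,2),K,np.array([float(im["k1"]),0,0,0,0]),None,None,(3,40,1e-10))[:,0]
    T=np.asarray(im["pose"]); d=np.c_[n,np.ones(len(n))]@T[:3,:3].T; o=T[:3,3]
    return o+d*((z-o[2])/d[:,2])[:,None]
def woodmask(im):
    h,s,v=cv2.split(cv2.cvtColor(np.ascontiguousarray(im["pixels"]),cv2.COLOR_RGB2HSV))
    return ((h<18)&(s>100)&(v>50)).astype(np.uint8)
E
python3 - <<'E'
from h import *
for n,seed in(("top",(331,197)),("side",(340,272))):
    im=load(n); m=woodmask(im)
    nn,l,st,c=cv2.connectedComponentsWithStats(m); i=np.bincount(l[seed[1]-6:seed[1]+7,seed[0]-6:seed[0]+7].ravel()*1)
    i[0]=0;i=i.argmax(); m=(l==i).astype(np.uint8)
    cs,hi=cv2.findContours(m,cv2.RETR_CCOMP,cv2.CHAIN_APPROX_NONE)
    for k,cc in enumerate(cs):
        if len(cc)<25: continue
        w=ray(im,cc[:,0],0.010)[:,:2]*1000
        r=cv2.minAreaRect(w.astype(np.float32)); print(n,"hole" if hi[0][k][3]>=0 else "outer",st[i],np.round(r[0],1),np.round(r[1],1),round(r[2],1)); print(np.round(cv2.boxPoints(r)).tolist())
# bay wall top z=.04 : grey pixels corners (manual, top view)
im=load("top")
print(np.round(ray(im,[(294.5,189.5),(371,192),(300,134),(373,139)],0.04),3).tolist())
W=cloud(im)
m=(W[...,2]>.032)&(W[...,2]<.047)&(W[...,0]>.6)&(W[...,0]<.95)&(abs(W[...,1])<.2)
q=W[m][:,:2]; print(len(q),cv2.minAreaRect((q*1000).astype(np.float32)))
im=load("side");W=cloud(im)
for nm,b in dict(bottle=(.45,.75,.2,.45),jar=(.4,.6,-.4,-.2),vase=(.65,.85,-.12,.06)).items():
    for z0,z1 in((.05,.10),(.10,.15),(.155,.185),(.19,.22)):
        m=(W[...,2]>z0)&(W[...,2]<z1)&(W[...,0]>b[0])&(W[...,0]<b[1])&(W[...,1]>b[2])&(W[...,1]<b[3])
        if m.sum()>20: print(nm,z0,m.sum(),np.round(W[m].mean(0),3),np.round(np.ptp(W[m],0),3), np.nanmax(W[m][:,2]))
E
python3 - <<'E'
import sys;sys.path.insert(0,'.')
from h import *
im=load("side"); cv2.imwrite('pics/sideb.png',cv2.resize(im["pixels"][140:290,180:480,::-1],None,fx=2.6,fy=2.6,interpolation=cv2.INTER_CUBIC))
im=load("top"); cv2.imwrite('pics/topb.png',cv2.resize(im["pixels"][220:290,180:310,::-1],None,fx=6,fy=6,interpolation=cv2.INTER_CUBIC))
E
```

```text
top outer [310 191  40  37 892] [643.8 -12.1] [98.1 95.5] 84.3
[[591.0, -56.0], [686.0, -66.0], [696.0, 32.0], [601.0, 41.0]]
top hole [310 191  40  37 892] [630.8 -10.7] [66.4 44.6] 84.2
[[605.0, -41.0], [650.0, -46.0], [656.0, 20.0], [612.0, 25.0]]
side outer [ 322  238   65   46 1328] [641.1 -18.5] [105.7 102.9] 85.2
[[585.0, -67.0], [688.0, -75.0], [697.0, 30.0], [594.0, 38.0]]
side hole [ 322  238   65   46 1328] [626.5 -17.5] [58.2 38.6] 84.4
[[604.0, -45.0], [643.0, -48.0], [649.0, 10.0], [610.0, 13.0]]
[[0.689, 0.081, 0.04], [0.681, -0.121, 0.04], [0.845, 0.066, 0.04], [0.829, -0.131, 0.04]]
1356 ((758.7269287109375, -24.770225524902344), (206.52452087402344, 170.197509765625), 85.56270599365234)
bottle 0.05 587 [0.511 0.268 0.075] [0.271 0.201 0.05 ] 0.09995473498715457
bottle 0.1 669 [0.511 0.269 0.126] [0.27  0.202 0.05 ] 0.14995766370386188
bottle 0.155 295 [0.507 0.272 0.168] [0.05  0.044 0.03 ] 0.18486274797716362
bottle 0.19 92 [0.506 0.27  0.195] [0.042 0.034 0.011] 0.2007389726322778
jar 0.05 2003 [ 0.49  -0.307  0.075] [0.147 0.121 0.039] 0.08889514973876278
vase 0.05 1699 [ 0.739 -0.044  0.064] [0.15  0.179 0.05 ] 0.09994089550166518
vase 0.1 581 [ 0.728 -0.049  0.122] [0.053 0.053 0.049] 0.14957260791590998
vase 0.155 65 [ 0.731 -0.046  0.161] [0.026 0.028 0.013] 0.16866111359329272
```

View pics/sideb.png

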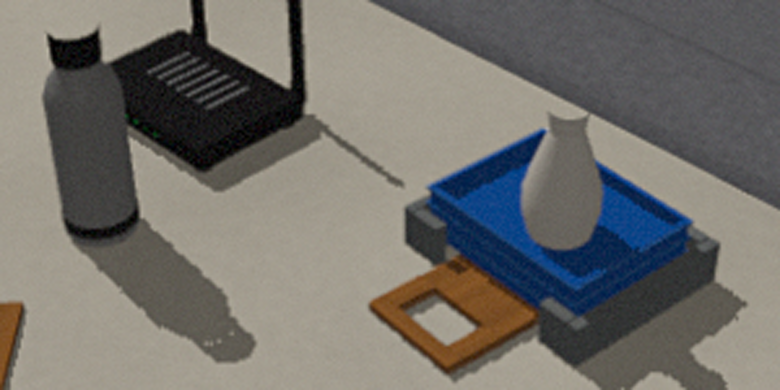

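View pics/topb.png

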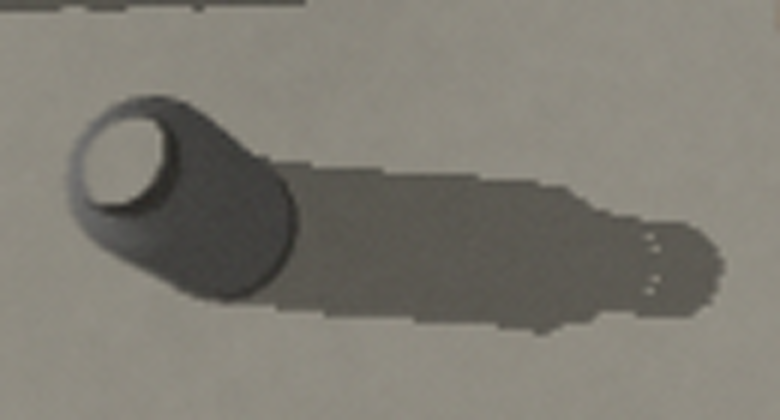

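```bash
cat >> h.py <<'E'
def Q(th):  # tool down, tool x at yaw th
    return np.array([np.cos(th/2),np.sin(th/2),0,0])
E
python3 - <<'E'
from h import *
im=load("top"); print('bottle top',ray(im,[(200.6,246.8)],.2))
im=load("side"); print('side cap top',ray(im,[(208.3,152)],.2))
for th in(np.pi-.09,-.09):
    for p in((.63,-.014,.26),(.63,-.014,.016),(.48,0,.016),(.51,.28,.25),(.56,0,.25)):
        q=ik(p,Q(th)); print(round(th,2),p,None if q is None else np.round(q,2))
E
```

```text
bottle top [[0.50987482 0.28064724 0.2       ]]
side cap top [[0.51004076 0.27477181 0.2       ]]
3.05 (0.63, -0.014, 0.26) [-0.5   0.31  0.58  1.52 -0.17  1.36  1.57]
3.05 (0.63, -0.014, 0.016) [-0.4   0.54  0.45  1.75 -0.28  0.92  1.65]
3.05 (0.48, 0, 0.016) [-0.59  0.28  0.55  2.12 -0.2   0.79  1.57]
3.05 (0.51, 0.28, 0.25) [-0.75  0.19  0.19  1.64 -0.04  1.32  0.93]
3.05 (0.56, 0, 0.25) [-0.6   0.15  0.58  1.71 -0.09  1.31  1.48]
-0.09 (0.63, -0.014, 0.26) [-0.65  0.35  0.78  1.53 -0.25  1.37 -1.51]
-0.09 (0.63, -0.014, 0.016) [-0.56  0.59  0.67  1.76 -0.44  0.94 -1.37]
-0.09 (0.48, 0, 0.016) [-0.73  0.31  0.72  2.13 -0.28  0.8  -1.49]
-0.09 (0.51, 0.28, 0.25) [-1.04  0.2   0.54  1.65 -0.11  1.31 -2.14]
-0.09 (0.56, 0, 0.25) [-0.73  0.17  0.73  1.71 -0.12  1.31 -1.63]
```

```bash
python3 - <<'E'
from h import *
gripper_close(40)
move_ptp([.615,-.014,.26],Q(np.pi-.09))
wait(.2)
im=snap("wrist","wrist1.png"); print(current_time(),current_tcp_pos(),current_finger_gap(),np.round(im["pose"],3).tolist())
E
```

```text
3.5667 [ 0.61501384 -0.01350049  0.25995977] 0.0015678496807700255 [[0.089, 0.962, 0.258, 0.55], [0.996, -0.086, -0.023, -0.007], [-0.0, 0.259, -0.966, 0.388], [0.0, 0.0, 0.0, 1.0]]
```

View pics/wrist1.png

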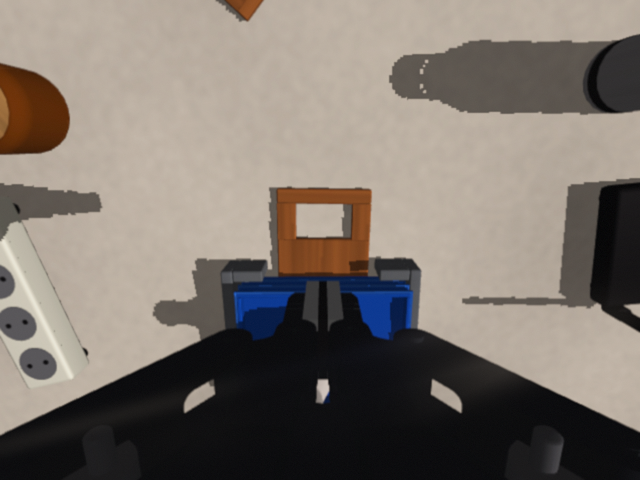

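The wrist view shows the board with its slot centred near (323,221), the bay front-wall stubs at (244,268) and (398,268), and the closed fingers at (323,320).

```bash
python3 - <<'E'
from h import *
im=load("wrist"); m=woodmask(im); nn,l,st,c=cv2.connectedComponentsWithStats(m)
m=(l==l[260,323]).astype(np.uint8); print(st[l[260,323]])
cs,hi=cv2.findContours(m,cv2.RETR_CCOMP,cv2.CHAIN_APPROX_NONE)
for k,cc in enumerate(cs):
    if len(cc)<25: continue
    w=ray(im,cc[:,0],0.010)[:,:2]*1000
    r=cv2.minAreaRect(w.astype(np.float32)); print(k,np.round(r[0],1),np.round(r[1],1),round(r[2],1)); print(np.round(cv2.boxPoints(r)).tolist())
print(np.round(ray(im,[(230,262),(267,262),(375,261),(413,261),(222,270),(419,270)],.04),4).tolist())
print('finger tip check',)
p=im["pixels"][150:300,200:440,::-1]; cv2.imwrite('pics/w1c.png',cv2.resize(p,None,fx=3.3,fy=3.3,interpolation=cv2.INTER_CUBIC))
E
```

```text
[ 277  188   95   88 6175]
0 [644.  -14.5] [99.6 96.5] 84.5
[[591.0, -59.0], [687.0, -69.0], [697.0, 30.0], [601.0, 40.0]]
1 [630.5 -13. ] [60.6 39.3] 83.8
[[608.0, -41.0], [647.0, -45.0], [653.0, 15.0], [614.0, 19.0]]
[[0.6583, -0.1103, 0.04], [0.6616, -0.0731, 0.04], [0.6702, 0.0357, 0.04], [0.6736, 0.0739, 0.04], [0.666, -0.1198, 0.04], [0.6838, 0.0798, 0.04]]
finger tip check
```

View pics/w1c.png

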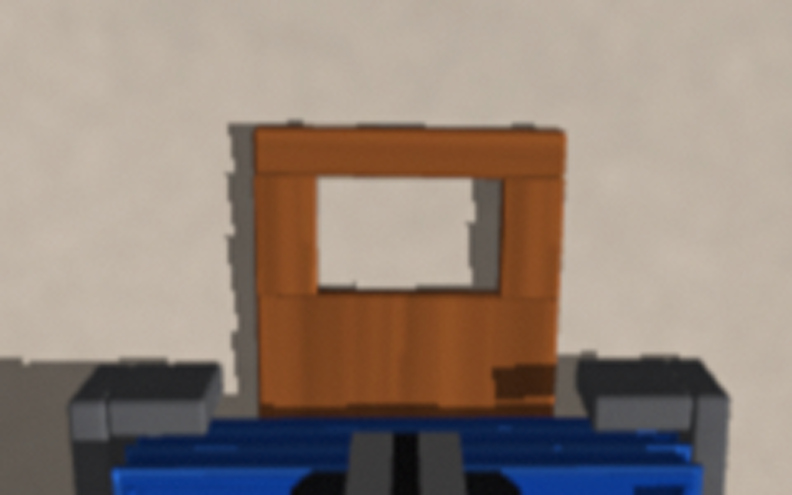

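```bash
python3 - <<'E'
from h import *
im=load("wrist"); 
w=ray(im,[(232.5,271.5),(263.5,270.5),(379.5,269.5),(411,269.5)],.04)[:,:2]; print(np.round(w,4).tolist())
d=w[3]-w[0]; print('yaw',np.degrees(np.arctan2(-d[0],d[1])),'gap',np.linalg.norm(w[2]-w[1]),'c',(w[1]+w[2])/2)
w=ray(im,[(266.7,260.5),(375.8,259)],0)[:,:2]; print('base gap',np.linalg.norm(w[1]-w[0]),w.mean(0),w)
# button/jar/bottle in wrist
E
```

```text
[[0.6686, -0.1094], [0.6703, -0.0778], [0.6797, 0.0398], [0.6825, 0.0717]]
yaw -4.405900936053452 gap 0.11800638302653713 c [ 0.67500397 -0.01899398]
base gap 0.12279460677127879 [ 0.67713884 -0.01959861] [[ 0.67257907 -0.08082636]
 [ 0.68169861  0.04162914]]
```

```bash
python3 - <<'E'
from h import *
th=np.radians(-5.1); o=Q(np.pi+th); s=np.array([.6305,-.0125]); d=-np.array([np.cos(th),np.sin(th)])
move_ptp([*s,.06],o)
line_to([*s,.030],speed=.1); print(current_wrist_force())
line_to([*s,.018],speed=.04); print(current_tcp_pos(),current_wrist_force())
line_to([*(s+d*.012),.018],speed=.02); print(current_tcp_pos(),current_wrist_force())
line_to([*(s+d*.05),.018],speed=.04); print(current_tcp_pos(),current_wrist_force())
snap("side","side2.png",(260,140,580,380),2.4); print(current_time())
E
```

```text
[0.19375189 1.03453242 0.29383086]
[ 0.63035821 -0.01250868  0.01779657] [ 0.71172047 -0.34967209  0.99915852]
[ 0.61915455 -0.01152422  0.01836309] [ 3.73118063 -0.38776851 -0.8176051 ]
[ 0.5813223  -0.00800495  0.01846807] [ 5.21456687 -0.75749776 -1.40371042]
7.1833
```

View pics/side2.png

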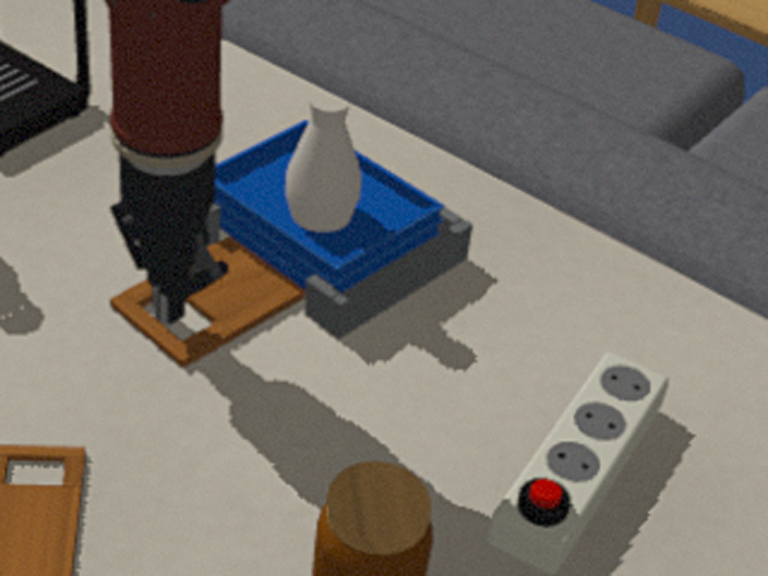

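The board is sliding out straight and the vase is steady, so I'll keep pulling.

```bash
python3 - <<'E'
from h import *
th=np.radians(-5.1); o=Q(np.pi+th); s=np.array([.6305,-.0125]); d=-np.array([np.cos(th),np.sin(th)])
for k in(.09,.125,.154):
    line_to([*(s+d*k),.018],speed=.035); print(k,np.round(current_tcp_pos(),4),np.round(current_wrist_force(),1))
wait(.3)
snap("side","side3.png",(160,140,560,440),2); print(current_time())
E
```

```text
0.09 [ 0.5408 -0.0044  0.0181] [3.4 0.8 2.7]
0.125 [ 0.5054 -0.0014  0.0177] [ 0.1  0.8 -0.2]
0.154 [0.4772 0.0012 0.0181] [ 0.6 -1.   0.2]
10.95
```

View pics/side3.png

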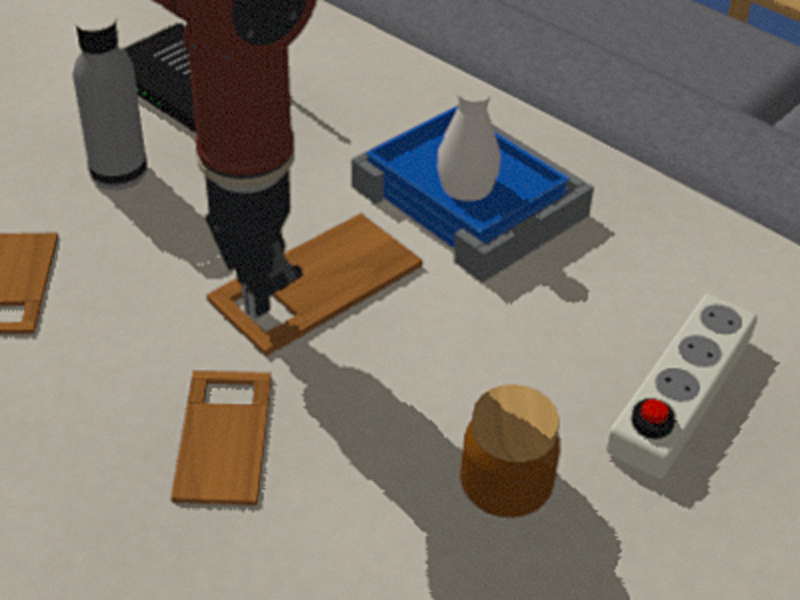

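The board is clear of the bay and flat, the trays are nested in the bay, and the vase is upright. Next I'll lift out, re-measure the board, and look at the bottle.

```bash
python3 - <<'E'
from h import *
th=np.radians(-5.1); o=Q(np.pi+th); s=np.array([.6305,-.0125]); d=-np.array([np.cos(th),np.sin(th)])
line_to([*(s+d*.149),.018],speed=.04)
line_to([*(s+d*.149),.10],speed=.15)
move_ptp([.53,.0,.30],o); wait(.15)
im=snap("wrist","wrist2.png"); m=woodmask(im); nn,l,st,c=cv2.connectedComponentsWithStats(m)
W=cloud(im)
for i in range(1,nn):
    if st[i,4]<2000: continue
    cs,hi=cv2.findContours((l==i).astype(np.uint8),cv2.RETR_CCOMP,cv2.CHAIN_APPROX_NONE)
    for k,cc in enumerate(cs):
        if len(cc)<40: continue
        w=ray(im,cc[:,0],0.010)[:,:2]*1000; r=cv2.minAreaRect(w.astype(np.float32)); print(st[i],np.round(r[0],1),np.round(r[1],1),round(r[2],1))
release()
move_ptp([.50,.27,.33],o); wait(.15)
im=snap("wrist","wrist3.png"); print(current_time(),np.round(im["pose"],3).tolist())
E
```

```text
[ 143    0  152  120 8374] [357.2 -91.2] [145.   72.2] 43.6
[ 143    0  152  120 8374] [391.4 -58.6] [28.  44.8] 43.6
[ 468    0  121   63 4051] [372.7 222.2] [120.8  56.9] 84.6
[  274   131    90   167 11704] [549.5  -5.5] [ 99.7 197.4] 84.9
[  274   131    90   167 11704] [484.7   0.5] [61.2 39.6] 84.9
[   0  160  101   81 6762] [ 498.2 -318.8] [ 87.4 130.3] 1.6
15.0 [[0.092, 0.962, 0.259, 0.436], [0.996, -0.088, -0.024, 0.275], [-0.001, 0.26, -0.966, 0.458], [0.0, 0.0, 0.0, 1.0]]
```

View pics/wrist2.png

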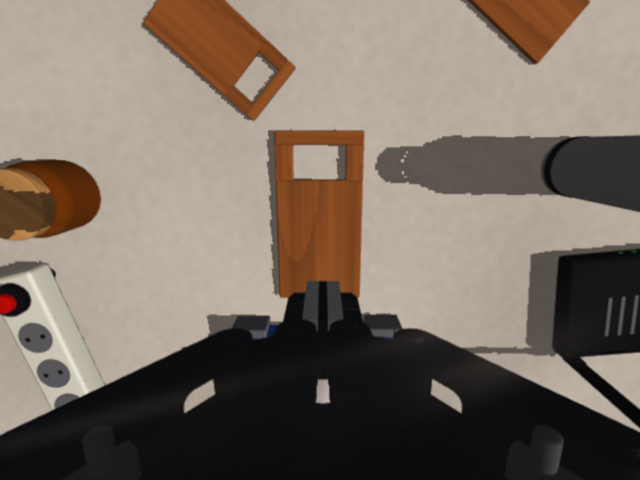

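View pics/wrist3.png

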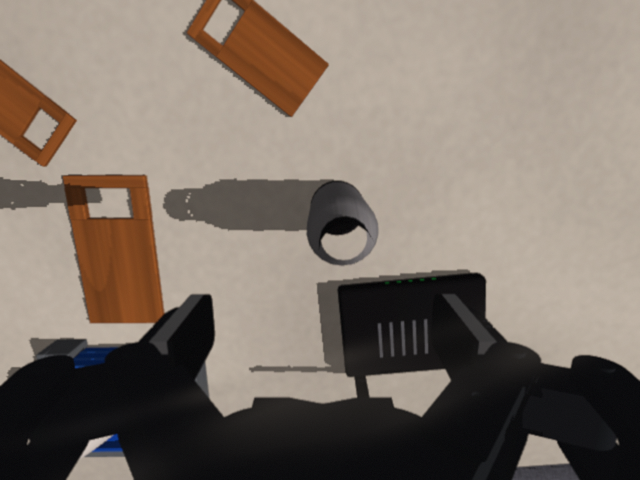

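The wrist views show the board whole at (320,215), with its slot at (320,162). The bottle's bright cap top is near (344,241).

```bash
python3 - <<'E'
from h import *
im=load("wrist"); p=im["pixels"]; W=cloud(im)
g=p.min(2).astype(int)
m=((W[...,2]>.19)&(W[...,2]<.215)); m[:,:300]=0;m[:,400:]=0;m[280:]=0
ys,xs=np.where(m); print(m.sum(),xs.min(),xs.max(),ys.min(),ys.max(),np.median(W[m][:,2]))
cs,_=cv2.findContours(m.astype(np.uint8),0,cv2.CHAIN_APPROX_NONE); c=max(cs,key=len)
w=ray(im,c[:,0],.2)[:,:2]; print(cv2.minEnclosingCircle((w*1000).astype(np.float32)),w.mean(0)*1000)
print(ray(im,[(344,241)],.2))
# base: dark bottom near (340,183..) ; body outline
cv2.imwrite('pics/w3c.png',cv2.resize(p[150:290,270:420,::-1],None,fx=4,fy=4))
E
```

```text
139 319 371 221 246 0.19466650046320333
((503.0454406738281, 284.80572509765625), 17.398303985595703) [496.38607502 284.57424686]
[[0.50757166 0.28413051 0.2       ]]
```

View pics/w3c.png

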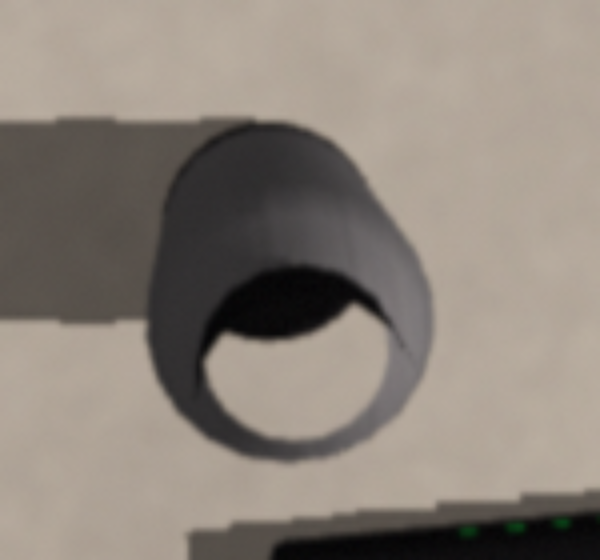

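```bash
python3 - <<'E'
from h import *
im=load("wrist")
print(ray(im,[(344.1,238)],.162),ray(im,[(342.6,229.5)],.125),ray(im,[(345.6,241)],.2),'base front',ray(im,[(337,180.5)],0))
W=cloud(im); m=(W[...,2]>.03)&(W[...,2]<.14)&(abs(W[...,0]-.51)<.06)&(abs(W[...,1]-.28)<.06); print(m.sum())
from scipy.optimize import least_squares
def fit(q):
    return least_squares(lambda c:np.hypot(q[:,0]-c[0],q[:,1]-c[1])-.033,[.51,.28],loss='soft_l1',f_scale=.002)
q=W[m]; r=fit(q); print('wrist fit',r.x,np.median(abs(r.fun)))
im=load("side"); 
W=cloud(im); 
m=(W[...,2]>.03)&(W[...,2]<.12)&(abs(W[...,0]-.51)<.06)&(abs(W[...,1]-.28)<.06); r=fit(W[m]); print('side',m.sum(),r.x,np.median(abs(r.fun)))
for z,R,seed in((.10,.033,0),):
    pass
E
```

```text
[[0.51548272 0.28577664 0.162     ]] [[0.51698947 0.28635989 0.125     ]] [[0.50767998 0.2853076  0.2       ]] base front [[0.48374412 0.28855704 0.        ]]
792
wrist fit [0.51534083 0.28542403] 0.00012577111543164016
side 1026 [0.51451904 0.28520828] 0.0011262494631289997
```

```bash
python3 - <<'E'
from h import *
o=Q(np.pi+np.radians(-5.1)); b=[.515,.2855]
move_ptp([*b,.26],o); line_to([*b,.20],speed=.12); line_to([*b,.180],speed=.05); print(current_wrist_force())
gripper_close(45); f0=current_wrist_force(); print(current_finger_gap(),f0)
line_to([*b,.188],speed=.04); wait(.1); print(current_wrist_force())
line_to([*b,.25],speed=.12)
snap("side","side4.png",(120,60,560,390),1.8); print(current_time())
E
```

```text
[0.35759162 0.30458389 0.38079495]
0.4853972877531464 [ 0.13061619 -0.28179665  3.39934779]
[-1.02226347  0.07616047 -3.4569398 ]
18.2417
```

View pics/side4.png

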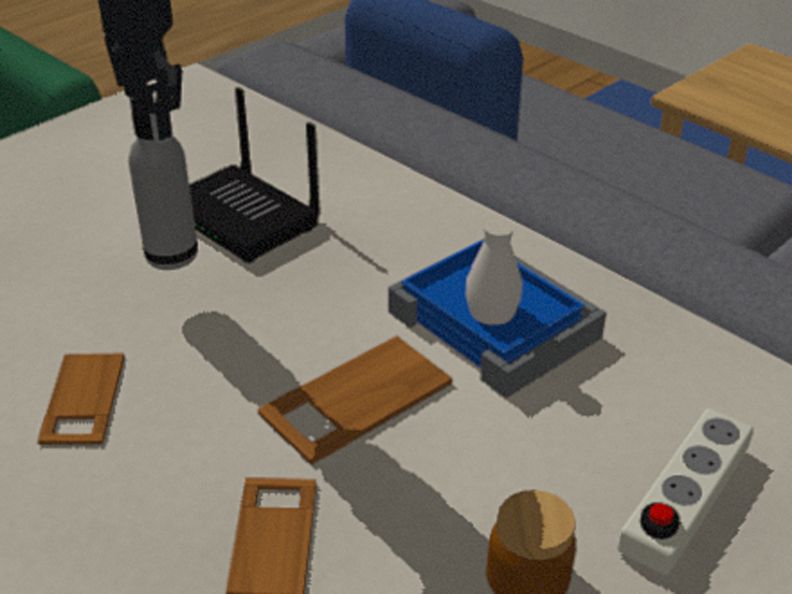

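The bottle is held upright and lifted. Next I'll carry it over and set it down.

```bash
python3 - <<'E'
from h import *
t=[.574,-.0076]
line_to([*t,.25],speed=.13); line_to([*t,.205],speed=.06); wait(.3); f0=current_wrist_force()[2]
z=.198; line_to([*t,z],speed=.02)
while z>.184:
    f=current_wrist_force()[2]-f0
    print(round(z,4),np.round(f,2),round(current_tcp_pos()[2],4))
    if f>1.5: break
    z-=.001; line_to([*t,z],speed=.02); wait(.05)
snap("side","side5.png",(160,80,560,380),2); print(current_time())
E
```

```text
0.198 -0.76 0.1979
0.197 0.08 0.197
0.196 0.3 0.196
0.195 -0.36 0.195
0.194 -1.93 0.194
0.193 -0.02 0.193
0.192 0.52 0.192
0.191 0.27 0.191
0.19 3.79 0.1904
24.8417
```

View pics/side5.png

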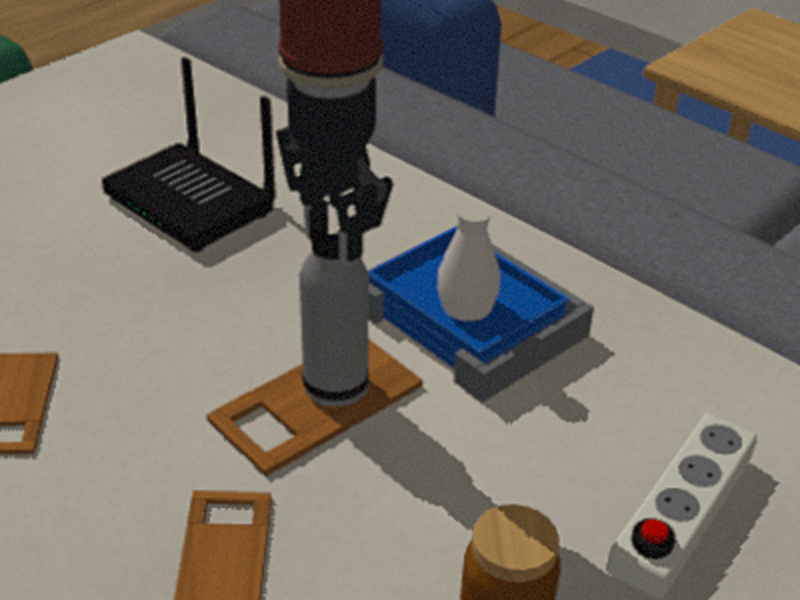

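Contact came at TCP z = 0.190, as predicted, and the base is on the solid wood. Now I'll release, back off and check.

```bash
python3 - <<'E'
from h import *
t=[.574,-.0076]
wait(.2); release(); wait(.2); line_to([*t,.30],speed=.08)
move_ptp([.48,.35,.34],Q(np.pi+np.radians(-5.1))); wait(.3)
a=load("top")
im=snap("top","top6.png"); W=cloud(im)
from scipy.optimize import least_squares
ims=snap("side","side6.png"); Ws=cloud(ims)
m=(Ws[...,2]>.04)&(Ws[...,2]<.13)&(abs(Ws[...,0]-.574)<.06)&(abs(Ws[...,1]+.01)<.06); q=Ws[m]
r=least_squares(lambda c:np.hypot(q[:,0]-c[0],q[:,1]-c[1])-.033,[.574,-.008],loss='soft_l1',f_scale=.002); print('bottle',r.x,np.median(abs(r.fun)))
d=cv2.absdiff(np.ascontiguousarray(im["pixels"]),np.ascontiguousarray(a["pixels"])).max(2)
for n,(x0,y0,x1,y1) in dict(router=(140,145,225,225),strip=(430,150,480,235),jar=(420,240,462,282)).items(): print(n,(d[y0:y1,x0:x1]>50).sum())
print(current_time(),np.round(current_tcp_pos(),3))
E
```

```text
bottle [ 0.57421546 -0.00870271] 0.0007367678021441559
router 0
strip 0
jar 0
29.0667 [0.48 0.35 0.34]
```

View pics/side6.png

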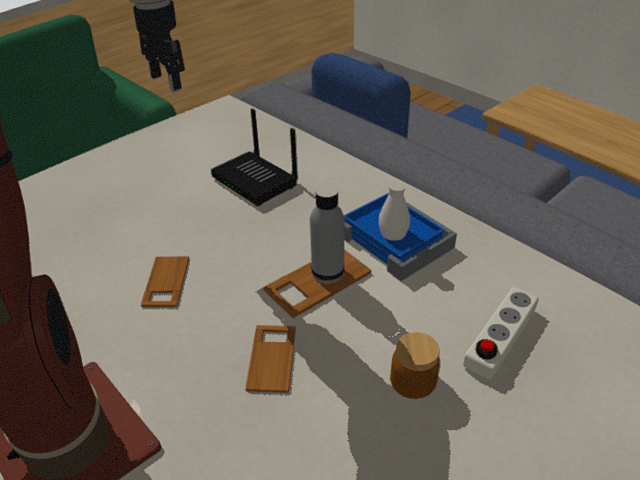

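View pics/top6.png

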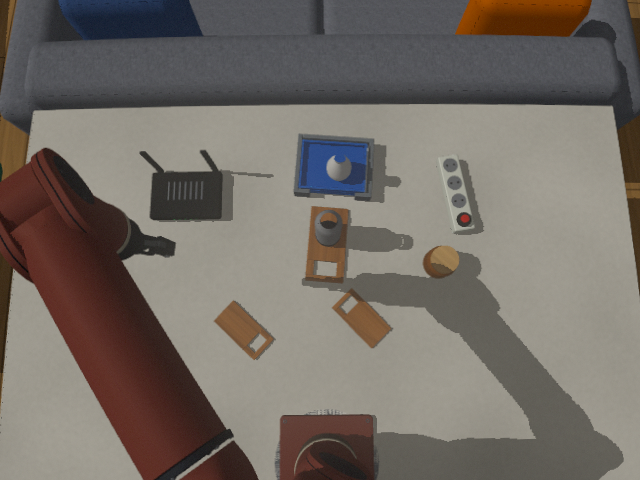

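The bottle stands at the centre of the solid wood, the board (top view (327,245)) is clear of the bay, and the vase is upright in the nested trays at (338,167). I'll do a quick check that the trays lie flat, then hand in.

```bash
python3 - <<'E'
from h import *
im=load("side"); W=cloud(im); p=im["pixels"].astype(int)
m=(p[...,2]>p[...,0]+50)&(W[...,0]>.65)&(W[...,0]<.86)&(abs(W[...,1]+.03)<.12)&(W[...,2]>.025)&(W[...,2]<.042)
q=W[m]; A=np.c_[q[:,:2]-q[:,:2].mean(0),np.ones(len(q))]; print(len(q),np.linalg.lstsq(A,q[:,2],rcond=None)[0])
rim=(p[...,2]>p[...,0]+50)&(W[...,0]>.65)&(W[...,0]<.9); print('rim z',np.nanpercentile(W[rim][:,2],[90,97]))
sign_off(); print(current_time())
E
```

```text
1799 [0.01934891 0.00604246 0.03755927]
rim z [0.05079562 0.05229769]
the job is handed in; nothing more can be done
the job is handed in; nothing more can be done
```

The job is done and handed in at about 29 s of the 64 s allowed. I hooked the closed fingers in the board's slot and slid it straight out of the bay. Then I lifted the bottle by its cap and lowered it onto the solid part until light contact (about 4 N).

**Last checks:**
- **Board:** its back end is about 25 mm clear of the bay, and it lies flat on the shelf.
- **Trays and vase:** the trays are nested and flat, with the top rim measured at 52 mm (expected 52) and about 1° of apparent tilt. The vase is upright in the top tray.
- **Bottle:** it stands at (0.574, −0.009), within 3 mm of the centre of the solid part, so its whole base is on the wood.
- **Router, strip and jar:** the top-camera images before and after show no change in any of them. The strip's red button was never approached.

**Disagreements:** the side and top cameras differed by about 6 mm in y for the board and bottle, so I used close wrist-camera measurements instead. A wrist depth reading on the bottle's cap was unusable, so I located the bottle from its body; two cameras then agreed to within 1 mm.

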